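Empty the sander's catch tray, then hold the bolt head behind its bracket

TASK

The catch tray's bracket on the belt sander is loose, and the nut driver already running on the front of it only drags the bolt round. First empty the tray: set both finished wooden blocks down in the blue tote without dropping them; then reach down into the narrow gap between bracket and sander, grip the hidden brass bolt head between the fingers and hold it from turning. Finish while still gripping it, so that the nut can tighten; leave the wax tin, mallet and brush where they are.

Things in the scene. Friction and masses are not known exactly. Their poses are not given: they have to be found in the camera images.
- sander: Low green belt sander, fixed. Origin on the table below the bolt axis, at the bracket's front face; x level along the bolt from bracket to sander (away from the robot), y along the belt to the tray, z up. In this frame, mm: sander body x 60 to 164, y -160 to 75, top z 95; gap between bracket and sander x 6 to 60, open above, at its ends and down to the table, only the bolt in it.
- bracket_top (a point): Middle of the top edge of the aluminium bracket's upright plate, at x 3, y 0, z 90 in the sander's frame. The plate is 6 thick (x 0 to 6), 120 wide (y -60 to 60) and fixed; a 25 high arm (top z 55) continues it to y 100, to the tray. In front of it lies the fixed grey nut driver, in line with the bolt: x -150 to 0, 48 in diameter. Axes as the sander's.
- tray_floor (a point): Centre of the upper face of the steel catch tray's floor, 30 above the table. The tray is 160 (sander's x) by 200 (y) outside, walls 4 thick and rim 56 above the table, fixed to the sander. Axes as the sander's.
- bolt_head (a point): Brass-coloured hexagonal bolt head in the gap: 24 across flats, 27.7 across corners, 14 thick along its x axis. Origin at its centre, which lies at x 31, y 0, z 62 in the sander's frame. It turns with the bolt about the sander's x axis. With fingers closing along the sander's y, squeezing turns the head until two flats lie on the pads.
- bolt (a joint): Turning angle of the bolt in rad, about the sander's x axis; at 0, and every 1.047 rad (60 degrees) from it, two flats face the sander's +y and -y. Left alone it creeps on at about 0.1 rad/s, dragged by the driver with about 0.05 N m (viscous drag 0.5 N m s/rad); it does not stop by itself.
- tote: Blue open-topped tote, fixed to the table, 220 (x) by 210 (y) by 50 high, walls and floor 5 thick. Origin under its centre, on the table.
- block_red: Reddish finished hardwood block, 95 (x) by 32 (y) by 38 high, about 90 g, lying in the catch tray with its long side roughly along the sander's x axis. Origin at the centre of its underside.
- block_pale: Pale finished hardwood block, same size and mass as the red one, beside it in the catch tray, the same way round (which one lies nearer the sander changes). The two blocks' centres are about 90 apart. Origin at the centre of its underside.
- wax_tin: Bystander: yellow round tin, 76 in diameter and 70 high, standing beyond the sander. Origin at the centre of its underside.
- mallet: Bystander: dark wooden carver's mallet standing on its head, 64 in diameter, 185 high, beyond the tote. Origin at the centre of its underside.
- brush: Bystander: small brush, 170 long along its x axis, lying flat on the table between robot and tray. Origin under its middle.
Mind the look-alikes: they are no part of the job. Leave any green, purple or turquoise look-alike of the block_pale alone.

How it is judged (in metres and radians):
On the way, in this order (a step that is already met when the one before it is completed fails the run):
1. both blocks lie in the tote, let go and at rest (x of block_red in the frame of tote between -0.105 and 0.105 m and y of block_red in the frame of tote between -0.1 and 0.1 m and z of each of block_red, block_pale in the frame of tote below 0.046 m and contact force between the fingers and block_red below 0.2 N and linear speed of each of block_red, block_pale below 0.05 m/s and x of block_pale in the frame of tote between -0.105 and 0.105 m and y of block_pale in the frame of tote between -0.1 and 0.1 m and contact force between the fingers and block_pale below 0.2 N), for 0.2 s.
2. the bolt head is gripped in the gap and no longer turns (contact force between the fingers and bolt above 8 N and distance between the grasp point and bolt_head below 0.024 m and velocity of joint bolt between -0.03 and 0.03 rad/s), for 0.5 s.
At the end, for the whole second after the job is handed in: The robot still grips the bolt head (contact force above 8 N, grasp point within 24 mm of the head's centre) and the bolt stands still (under 0.03 rad/s); both blocks lie inside the tote (undersides below its 50 mm rim), let go and at rest (all of step 1 and all of step 2); the arm keeps its last pose, push and grip.
It fails at once if the wax tin is pushed more than 30 mm from its place or tipped over (distance of wax_tin from where it was at the start of the episode above 0.03 m or angle between wax_tin's own z axis and vertical above 0.5 rad).
It fails at once if the mallet is pushed more than 30 mm from its place or tipped over (distance of mallet from where it was at the start of the episode above 0.03 m or angle between mallet's own z axis and vertical above 0.5 rad).
It fails at once if the brush is pushed more than 30 mm from its place (distance of brush from where it was at the start of the episode above 0.03 m).
It fails at once if the red block is dropped: free of the gripper and falling faster than 1.1 m/s (a fall of about 6 cm) (contact force between the fingers and block_red below 0.05 N and linear speed of block_red above 1.1 m/s).
It fails at once if the pale block is dropped: free of the gripper and falling faster than 1.1 m/s (a fall of about 6 cm) (contact force between the fingers and block_pale below 0.05 N and linear speed of block_pale above 1.1 m/s).
It also fails if it takes over 69 s, if anything falls off the work surface, if the arm or the gripper's body presses on something with over 40 N, if the wrist force passes 120 N, or if a joint passes its speed limit or range.

ROBOT

A 6-joint arm with a two-finger parallel gripper is mounted at the origin on the work surface. World frame = base frame: x ahead of the robot, y to its left, z up, the work surface at z = 0. Lengths are in mm, angles in rad, forces in N, time in s.
With the tool pointing down it reaches from about 350 to 725 mm from the base axis. Payload 6 kg.
Tool frame: the origin (TCP) lies midway between the tips of the shut fingers; the grasp point (between the pads) lies 19 mm behind it; x points along the fingers, y is the direction in which the jaws open and shut, and the axes are right-handed (so a half turn about x gives the same grasp; the last joint's range is limited). The gripper opens to 85 mm and grips with 20 to 120 N. Pads are 22 mm wide; open, the fingers measure 114 mm over their backs; the gripper's body (76 mm by 85 mm) begins 54 mm behind the grasp point. The pads swing forward as they close: fully open they stand 13 mm farther back than shut.
Start: joints at [-0.817, 0.04, 0.085, 0, -1.615, -0.334], TCP at [244.553, -547.876, 231.261] pointing down, gripper open.
Joint ranges: [-2.56, 2.56], [-1.29, 2.01], [-1.08, 1.49], [-3.29, 1.98], [-2.81, -0.18], [-2.99, 2.99]. Speed limits (rad/s): [2.57, 2.57, 3.01, 3.14, 3.14, 3.14].

INTERFACE

Orientations are given as a 3x3 rotation matrix whose columns are the frame's x, y, z axes.
In Python, from workcell import arm gives the robot as it stands. The module is installed in compiled form; this text tells all that it offers.
- The arm moves only by the shell command python3 -m crank 'ROWS' [OPENING] [FORCE]. ROWS is JSON, a list of rows, each a list of 2 entries, a list of its own where there are three numbers: the shift along the tool's x, y, z in units of 30 mm (1.0 is 30 mm), then the turn, a rotation vector about the tool's x, y, z in units of 8 degrees (1.0 is 8 degrees). In form: [[[x, y, z], [wx, wy, wz]], ...]. A call has 1 to 20 rows; each row shifts and turns the commanded pose from where the row before left it, along the tool's axes as they then stand; what a row does not reach is not made up. A row lasts 1/10 s, in which the tool goes at most 50 mm and 8.59 degrees, less where a joint would pass 70% of its speed; a pose out of reach is approached as far as the arm can. A call is refused whole if a number of a shift passes 1 or a number of a turn 1, either way. A call with a gripper value outside its range is refused whole. OPENING is the opening, from 0 (shut) to 1 (fully open), set as the call begins (- or left out, the last holds). The fingers move at their own pace and stop on an object; FORCE is the grip in N (left out, the last holds). Time passes only in rows, so rows that do not move let the fingers close. It gives the time, the measured TCP pose, the force and the opening at its end, in the units of the state.
- arm.get_obs(): the state, without advancing time (a new reading comes with each control period).
- arm.capture(name): name is "scene" or "top" or "wrist"; returns a dict with "image" (480x640x3 uint8, red, green, blue), "mtx" (3x3 intrinsics, pixels), "R" (3x3) and "t" (3): a world point X has camera coordinates R X + t. Camera axes: x right, y down, z forward; pixel columns grow to the right and rows downward; lengths in mm; the calibration is good to about 2 mm. A picture is of the moment at which its call begins. There is no depth.
- arm.close_job(): hands the job in, once; it reports no verdict.
The state is a dict: "time_s": time; "joints": joint angles; "qd": joint speeds; "joint_efforts": joint torques, N m; "tcp_pos": TCP position; "orientation": TCP orientation; "ft_force": force on the tool from outside, world axes, zero at the start; "moment": the same for the moment, N m; "gripper_width": finger opening in mm.
Only numpy, scipy, OpenCV 4.12 (cv2) and the standard library are available. Lean on these libraries where they do the work, as an engineer would, in place of code of your own. Each camera call takes 0.05 s, during which the arm holds its last target.

## Working session

There is one attempt and no reset: what is moved stays moved. The work goes in short steps, Python scripts to look and compute and a shell command to move; the robot and the scene stay as the last step left them, time stands still between calls to the robot, and variables do not carry over. Pictures are saved under pics/ and viewed, and the job is handed in when it is done.

```bash
mkdir -p pics; ls
cat > h.py <<'E'
import numpy as np,cv2
from workcell import arm
def snap(cam,name):
    c=arm.capture(cam); cv2.imwrite(f'pics/{name}.png',c['image'][:,:,::-1]); np.savez(f'pics/{name}.npz',**{k:c[k] for k in('image','mtx','R','t')}); return c
def load(name): return np.load(f'pics/{name}.npz')
def ray(c,u,v,z):
    R,t=c['R'],c['t']; C=-R.T@t; d=R.T@np.linalg.inv(c['mtx'])@np.array([u,v,1.]); return C+d*(z-C[2])/d[2]
def proj(c,X):
    p=c['mtx']@(c['R']@np.asarray(X,float)+c['t']); return p[:2]/p[2]
def crop(name,u0,v0,u1,v1,s,out):
    im=cv2.imread(f'pics/{name}.png')[v0:v1,u0:u1]; cv2.imwrite(f'pics/{out}.png',cv2.resize(im,None,fx=s,fy=s,interpolation=cv2.INTER_CUBIC))
E
python3 - <<'E'
from h import *
print(arm.get_obs())
for n in('scene','top','wrist'):
    c=snap(n,n+'0'); print(n,-c['R'].T@c['t'])
E
```

```text
pics
{'time_s': 0.0, 'joints': array([-8.17289612e-01,  4.08204088e-02,  8.37546633e-02, -4.46645060e-04,
       -1.61547823e+00, -3.33706202e-01]), 'qd': array([ 0.00138405,  0.0008112 ,  0.00042153,  0.00038068, -0.00175651,
       -0.00049059]), 'joint_efforts': array([-2.50373860e-04, -3.68210399e+01,  3.47404075e+01,  6.93209767e+00,
       -5.46979645e-03, -2.79858330e-05]), 'tcp_pos': array([ 244.48074656, -547.56413771,  230.24642304]), 'orientation': array([[-8.70333854e-04, -4.07595375e-01,  9.13162227e-01],
       [ 1.57984210e-03,  9.13160873e-01,  4.07596276e-01],
       [-9.99998373e-01,  1.79739696e-03, -1.50818491e-04]]), 'ft_force': array([-0.06813069, -0.05191442,  0.40264185]), 'moment': array([ 0.01071962, -0.01739414, -0.02876359]), 'gripper_width': 85.26394490604683}
scene [1357.35346397 -493.62221084 1235.02783331]
top [ 421.73761733   25.36574115 1472.87354737]
wrist [ 174.44518542 -578.27132085  373.11717436]
```

View pics/scene0.png

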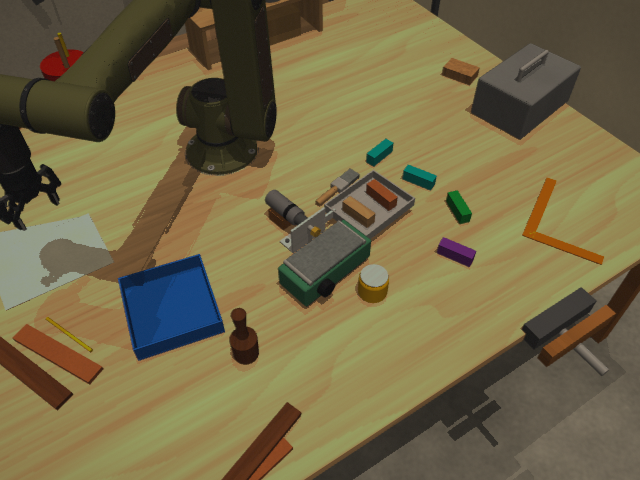

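View pics/top0.png

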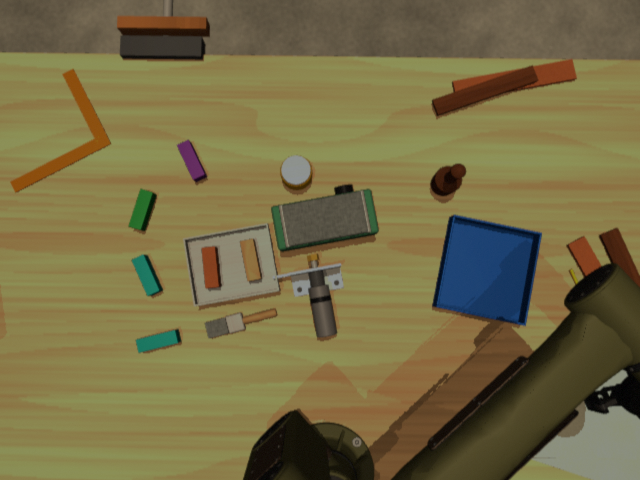

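View pics/wrist0.png

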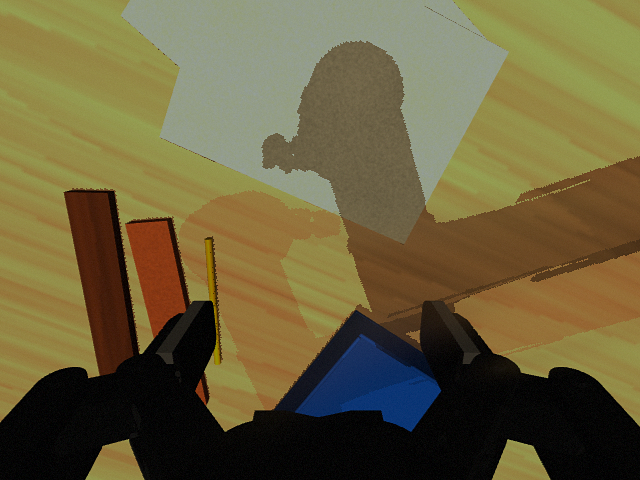

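The top view shows the tray at (231,266) holding the red block at (211,267) and the pale one at (251,260). The bolt's brass is at (314,258), the tote at (488,270), the tin at (296,171), the mallet at (447,180) and the brush at (240,323).

Objects that could be mistaken for the blocks: purple (191,160), green (142,210), turquoise (146,275) and (158,341). All of these lie outside the tray. I choose the two blocks inside it.

Run:
```python
from h import *
crop('top0',170,190,400,350,3.4,'t1')
crop('top0',420,150,560,340,3,'t2')
```

```text
(no output)
```

View pics/t1.png

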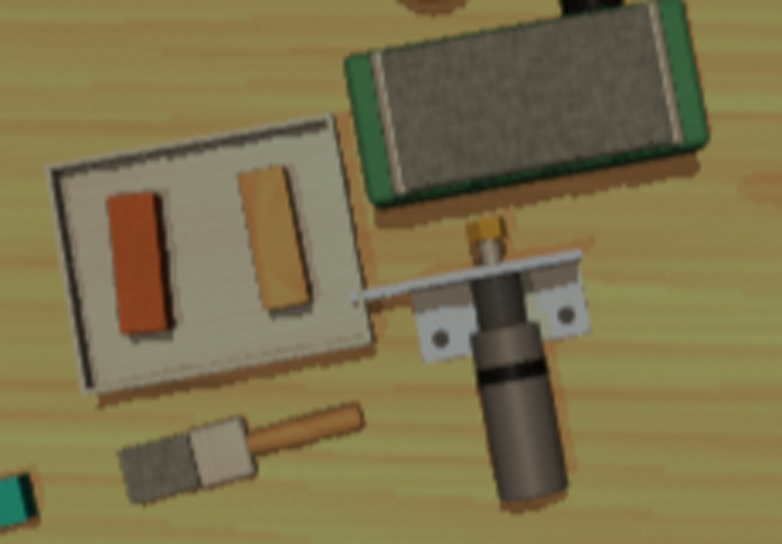

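View pics/t2.png

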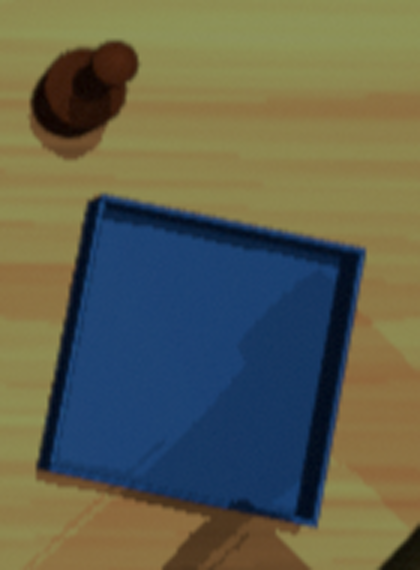

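```bash
cat > m.py <<'E'
from h import *
c=load('top0')
def P(pts,off,s,z): return np.array([ray(c,off[0]+u/s,off[1]+v/s,z) for u,v in pts])
o1=(170,190)
def rep(n,p,exp=None):
    print(n,'ctr',p.mean(0).round(1),'edges',[round(float(np.linalg.norm(p[i]-p[(i+1)%4])),1) for i in range(4)],'ang',[round(float(np.degrees(np.arctan2(*(p[(i+1)%4]-p[i])[[1,0]]))),1) for i in range(4)])
rep('tray',P([(50,168),(332,116),(372,342),(88,392)],o1,3.4,56))
rep('red',P([(108,195),(155,192),(167,330),(121,333)],o1,3.4,68))
rep('pale',P([(238,172),(284,166),(308,300),(265,310)],o1,3.4,68))
rep('sander',P([(345,58),(680,0),(708,140),(380,195)],o1,3.4,95))
rep('tote',P([(97,196),(365,250),(317,525),(38,472)],(420,150),3,50))
print(P([(487,228)],o1,3.4,72),P([(580,256)],o1,3.4,90),P([(527,495)],o1,3.4,48))
print(P([(240,425)],o1,3.4,10))
E
python3 m.py
```

```text
tray ctr [472.8 223.6  56. ] edges [196.1, 156.7, 195.2, 154.9] ang [-78.6, -168.7, 100.8, 11.6]
red ctr [465.9 270.9  68. ] edges [31.9, 93.6, 31.0, 93.7] ang [-85.5, -173.3, 94.6, 7.3]
pale ctr [484.5 179.4  68. ] edges [31.4, 92.2, 29.7, 95.2] ang [-81.7, -168.5, 103.9, 12.6]
sander ctr [578.4   8.9  95. ] edges [227.5, 95.8, 221.1, 94.8] ang [-79.3, -168.4, 100.4, 15.5]
tote ctr [ 469.8 -370.3   50. ] edges [211.3, 216.1, 216.5, 219.4] ang [-100.7, 169.1, 80.2, -12.3]
[[492.43287318  35.33288012  72.        ]] [[473.84809101 -26.85182892  90.        ]] [[313.25504982   5.65397734  48.        ]]
[[355.47665781 206.03655779  10.        ]]
```

```bash
cat > plan.py <<'E'
from h import *
import sys
# plan.py X Y Z A : shift/turn units; turn about tool x first, then shift in turned axes (tool assumed down)
def plan(X,Y,Z,A):
    o=arm.get_obs(); p=o['tcp_pos'];R=o['orientation']
    a=np.degrees(np.arctan2(R[1,1],R[0,1])); r=np.radians(A)
    d=np.array([X,Y,Z])-p
    y=np.array([np.cos(r),np.sin(r),0]);z=np.array([np.sin(r),-np.cos(r),0])
    print('t',round(o['time_s'],2),'p',p.round(1),'a',round(a,1),'w',round(o['gripper_width'],1),'turn wx',round((a-A)/8,2),'shift',(np.array([-d[2],d@y,d@z])/30).round(2), 'toolx',R[:,0].round(4))
if __name__=='__main__': plan(*map(float,sys.argv[1:]))
E
python3 plan.py 466 271 180 96
```

```text
t 0.15 p [ 244.5 -547.7  230.5] a 114.1 w 85.5 turn wx 2.26 shift [ 1.68 26.37 10.2 ] toolx [-7.0e-04  1.2e-03 -1.0e+00]
```

```bash
python3 -m crank '[[[0,0,0],[0.75,0,0]],[[0,0,0],[0.75,0,0]],[[0,0,0],[0.76,0,0]],[[0,0.97,0.38],[0,0,0]],[[0,0.97,0.38],[0,0,0]],[[0,0.97,0.38],[0,0,0]],[[0,0.97,0.38],[0,0,0]],[[0,0.97,0.38],[0,0,0]],[[0,0.97,0.38],[0,0,0]],[[0,0.97,0.38],[0,0,0]],[[0,0.97,0.38],[0,0,0]],[[0,0.97,0.38],[0,0,0]],[[0,0.97,0.38],[0,0,0]],[[0,0.97,0.38],[0,0,0]],[[0,0.97,0.38],[0,0,0]],[[0,0.97,0.38],[0,0,0]],[[0,0.97,0.38],[0,0,0]],[[0,0.97,0.38],[0,0,0]],[[0,0.97,0.38],[0,0,0]],[[0,0.97,0.38],[0,0,0]]]' 0.62 45; python3 plan.py 466 271 180 96
```

```text
time_s: 2.15
tcp_pos: [385.8, -34.4, 231.3]
orientation: [[0.0, -0.104, 0.995], [0.0, 0.995, 0.104], [-1.0, 0.0, 0.0]]
ft_force: [0.6, -0.7, -0.6]
gripper_width: 53.1
t 2.15 p [385.8 -34.4 231.3] a 96.0 w 53.1 turn wx -0.0 shift [1.71 9.84 3.72] toolx [ 3.e-04  4.e-04 -1.e+00]
```

```bash
python3 -m crank '[[[0,0.98,0.37],[0,0,0]],[[0,0.98,0.37],[0,0,0]],[[0,0.98,0.37],[0,0,0]],[[0,0.98,0.37],[0,0,0]],[[0,0.98,0.37],[0,0,0]],[[0,0.98,0.37],[0,0,0]],[[0.3,0.98,0.37],[0,0,0]],[[0.4,0.98,0.37],[0,0,0]],[[0.5,0.98,0.37],[0,0,0]],[[0.5,0.98,0.37],[0,0,0]],[[0,0,0],[0,0,0]],[[0,0,0],[0,0,0]]]'; python3 plan.py 466 271 36 96
python3 - <<'E'
from h import *
snap('wrist','w1'); snap('top','top1')
crop('top1',170,190,400,350,3.4,'t3')
E
```

```text
time_s: 3.35
tcp_pos: [465.4, 268.3, 179.4]
orientation: [[-0.001, -0.105, 0.994], [-0.002, 0.994, 0.105], [-1.0, -0.002, -0.002]]
ft_force: [-0.4, 0.2, 0.3]
gripper_width: 53.2
t 3.35 p [465.4 268.3 179.4] a 96.0 w 53.2 turn wx 0.0 shift [4.78 0.09 0.03] toolx [-0.0014 -0.0017 -1.    ]
```

View pics/w1.png

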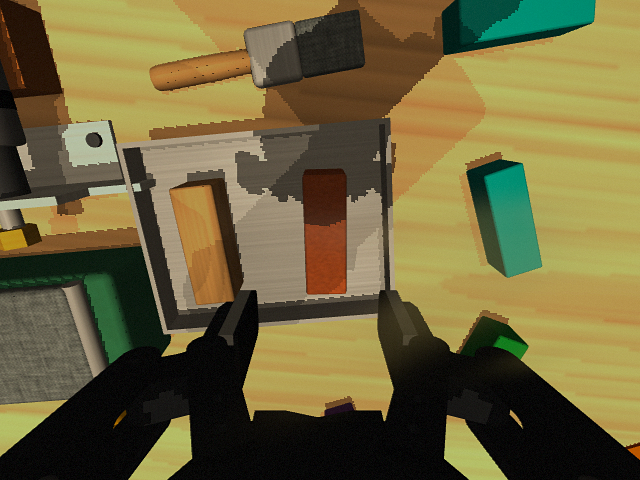

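View pics/t3.png

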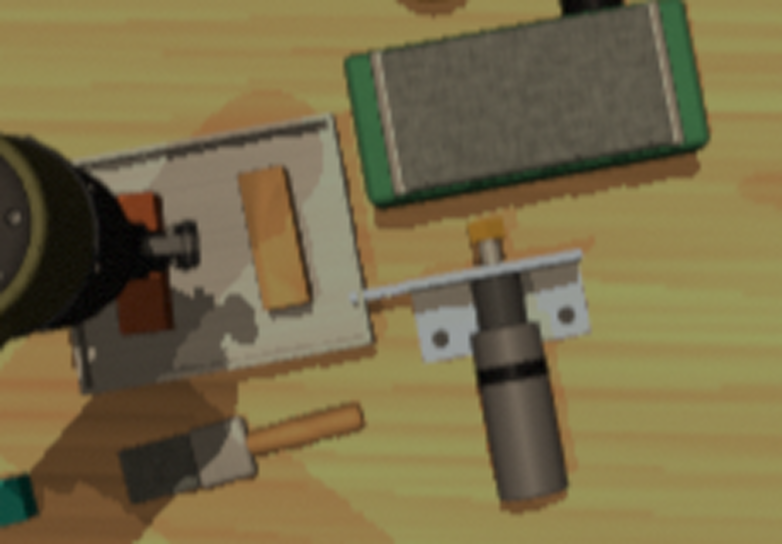

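The wrist view shows the red block at (326,232) between the fingers, the pale one at (205,245), and brass at (18,238).

Run:
```python
from h import *
c=load('w1')
def rep(n,pts,z):
    p=np.array([ray(c,u,v,z) for u,v in pts])
    print(n,'ctr',p.mean(0).round(1),'edges',[round(float(np.linalg.norm(p[i]-p[(i+1)%4])),1) for i in range(4)],'ang',[round(float(np.degrees(np.arctan2(*(p[(i+1)%4]-p[i])[[1,0]]))),1) for i in range(4)])
rep('red',[(304,173),(345,170),(347,293),(306,293)],68)
rep('pale',[(170,190),(213,185),(231,300),(197,304)],68)
rep('tray',[(123,147),(387,120),(393,313),(168,332)],56)
crop('w1',100,110,420,340,2.5,'w1c')
```

```text
red ctr [465.7 274.7  68. ] edges [29.3, 96.4, 32.5, 94.3] ang [100.2, 8.3, -83.9, -173.7]
pale ctr [485.1 183.2  68. ] edges [31.7, 92.1, 27.8, 92.4] ang [102.6, 9.9, -76.6, -167.6]
tray ctr [474.5 229.9  56. ] edges [193.0, 155.5, 193.6, 155.3] ang [101.6, 11.2, -78.5, -169.0]
```

View pics/w1c.png

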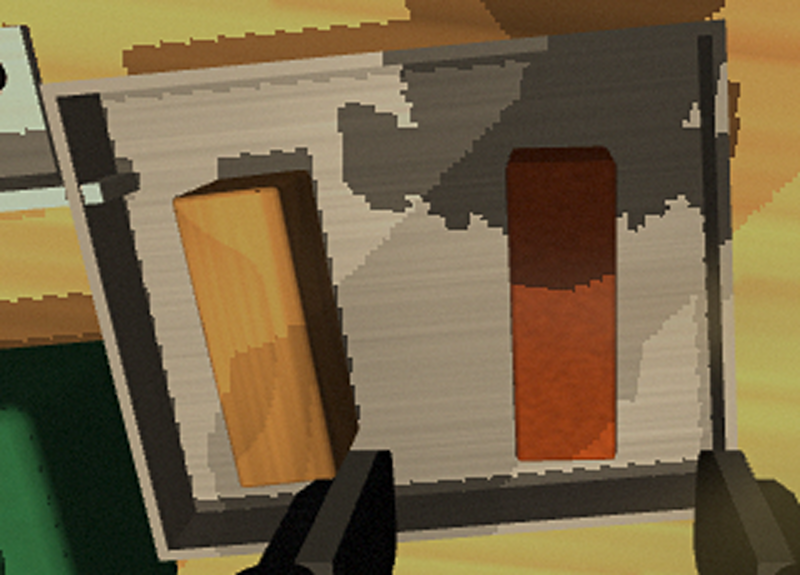

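```bash
python3 -m crank '[[[0.95,0.15,0.03],[0,0,0]],[[0.95,0,0],[0,0,0]],[[0.95,0,0],[0,0,0]],[[0.7,0,0],[0,0,0]],[[0.4,0,0],[0,0,0]],[[0,0,0],[0,0,0]]]'; python3 plan.py 466 273 36 96;python3 - <<'E'
from h import *
snap('wrist','w2')
E
```

```text
time_s: 4.05
tcp_pos: [465.6, 271.9, 61.0]
orientation: [[-0.001, -0.103, 0.995], [-0.001, 0.995, 0.103], [-1.0, -0.001, -0.001]]
ft_force: [-1.2, 0.1, -1.2]
gripper_width: 53.1
t 4.05 p [465.6 271.9  61. ] a 95.9 w 53.1 turn wx -0.01 shift [0.83 0.04 0.02] toolx [-1.2e-03 -9.0e-04 -1.0e+00]
```

View pics/w2.png

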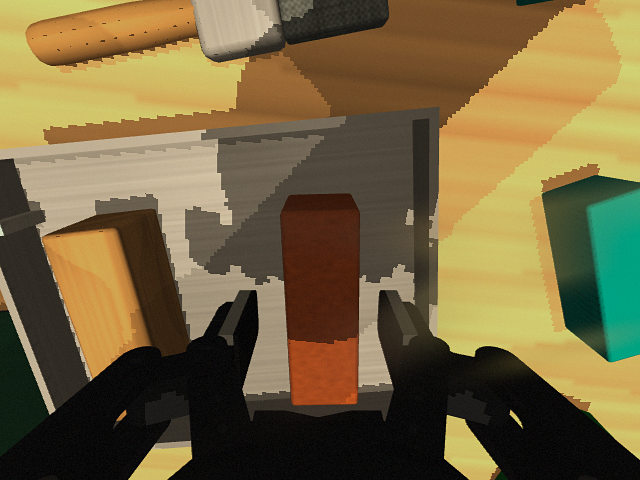

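Red lies centred between the pads (block mid u≈322, pads mid ≈318), clear of the tray wall. I go down and close.

```bash
python3 -m crank '[[[0.4,0.04,0],[0,0,0]],[[0.43,0,0],[0,0,0]],[[0,0,0],[0,0,0]],[[0,0,0],[0,0,0]]]'; python3 plan.py 466 273 36 96; python3 -m crank '[[[0,0,0],[0,0,0]],[[0,0,0],[0,0,0]],[[0,0,0],[0,0,0]],[[0,0,0],[0,0,0]],[[0,0,0],[0,0,0]],[[0,0,0],[0,0,0]],[[0,0,0],[0,0,0]],[[-0.3,0,0],[0,0,0]],[[-0.7,0,0],[0,0,0]],[[-1,0,0],[0,0,0]],[[-1,0,0],[0,0,0]],[[-1,0,0],[0,0,0]]]' 0.1 45; python3 plan.py 470 -370 180 79
```

```text
time_s: 4.5
tcp_pos: [465.8, 273.8, 36.5]
orientation: [[-0.001, -0.104, 0.995], [-0.001, 0.995, 0.104], [-1.0, -0.001, -0.001]]
ft_force: [-0.2, 0.7, 0.6]
gripper_width: 53.5
t 4.5 p [465.8 273.8  36.5] a 96.0 w 53.5 turn wx -0.0 shift [ 0.02 -0.03  0.  ] toolx [-5.e-04 -8.e-04 -1.e+00]
time_s: 5.7
tcp_pos: [465.4, 273.6, 157.5]
orientation: [[-0.002, -0.104, 0.995], [-0.001, 0.995, 0.104], [-1.0, -0.001, -0.002]]
ft_force: [1.0, -0.2, -0.4]
gripper_width: 31.4
t 5.7 p [465.4 273.6 157.5] a 96.0 w 31.4 turn wx 2.12 shift [ -0.75 -21.03   4.24] toolx [-1.5e-03 -9.0e-04 -1.0e+00]
```

```bash
python3 plan.py 461 -417 190 79;python3 - <<'E'
from h import *
c=load('top0'); print(ray(c,445,186,30), ray(c,458,171,185))
E
```

```text
t 5.7 p [465.4 273.6 157.5] a 96.0 w 31.4 turn wx 2.12 shift [ -1.08 -22.62   4.25] toolx [-1.5e-03 -9.0e-04 -1.0e+00]
[ 668.66864002 -275.85326192   30.        ] [ 674.90182063 -271.35602126  185.        ]
```

Mallet at about (670,-274), well clear of the path.

```bash
python3 -m crank '[[[-0.5,0,0],[0.7,0,0]],[[-0.58,0,0],[0.7,0,0]],[[0,0,0],[0.72,0,0]],[[0,-0.97,0.18],[0,0,0]],[[0,-0.97,0.18],[0,0,0]],[[0,-0.97,0.18],[0,0,0]],[[0,-0.97,0.18],[0,0,0]],[[0,-0.97,0.18],[0,0,0]],[[0,-0.97,0.18],[0,0,0]],[[0,-0.97,0.18],[0,0,0]],[[0,-0.97,0.18],[0,0,0]],[[0,-0.97,0.18],[0,0,0]],[[0,-0.97,0.18],[0,0,0]],[[0,-0.97,0.18],[0,0,0]],[[0,-0.97,0.18],[0,0,0]],[[0,-0.97,0.18],[0,0,0]],[[0,-0.97,0.18],[0,0,0]],[[0,-0.97,0.18],[0,0,0]],[[0,-0.97,0.18],[0,0,0]],[[0,-0.97,0.18],[0,0,0]]]'; python3 plan.py 461 -417 190 79
```

```text
time_s: 7.7
tcp_pos: [461.1, -230.2, 188.8]
orientation: [[-0.001, 0.191, 0.982], [0.001, 0.982, -0.191], [-1.0, 0.001, -0.001]]
ft_force: [0.1, 0.1, -0.9]
gripper_width: 31.7
t 7.7 p [ 461.1 -230.2  188.8] a 79.0 w 31.7 turn wx 0.0 shift [-0.04 -6.11  1.18] toolx [-1.3e-03  8.0e-04 -1.0e+00]
```

```bash
python3 -m crank '[[[0,-0.97,0.18],[0,0,0]],[[0,-0.97,0.2],[0,0,0]],[[0,-0.97,0.2],[0,0,0]],[[0,-0.97,0.2],[0,0,0]],[[0,-0.97,0.2],[0,0,0]],[[0,-0.8,0.2],[0,0,0]],[[0,-0.4,0],[0,0,0]],[[0,0,0],[0,0,0]],[[0,0,0],[0,0,0]]]'; python3 plan.py 461 -417 190 79
python3 - <<'E'
from h import *
snap('wrist','w3'); snap('top','top2')
E
```

```text
time_s: 8.6
tcp_pos: [461.7, -413.5, 188.9]
orientation: [[-0.001, 0.191, 0.982], [0.001, 0.982, -0.191], [-1.0, 0.001, -0.001]]
ft_force: [0.7, -0.2, -1.2]
gripper_width: 31.4
t 8.6 p [ 461.7 -413.5  188.9] a 79.0 w 31.4 turn wx -0.0 shift [-0.04 -0.12 -0.  ] toolx [-6.e-04  9.e-04 -1.e+00]
```

View pics/w3.png

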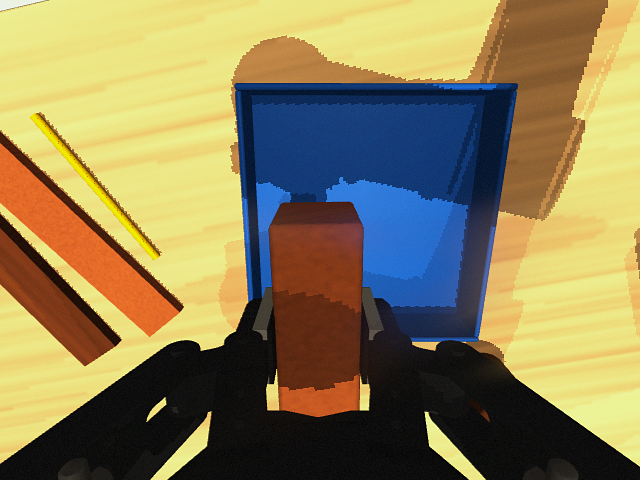

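View pics/top2.png

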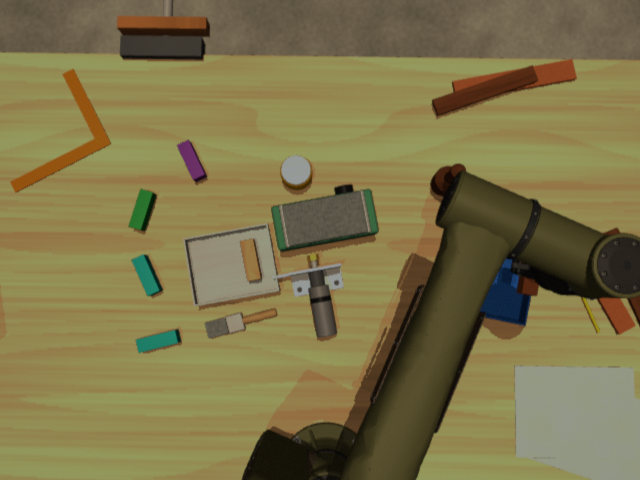

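The wrist view shows the tote rim corners at (237,86), (516,86) and (478,340), with the red block held at (317,300).

Run:
```python
from h import *
c=load('w3')
for u,v in [(237,86),(516,86),(478,340)]: print(ray(c,u,v,50).round(1))
a=ray(c,237,86,50);b=ray(c,478,340,50);print((a+b)/2)
```

```text
[ 346.6 -451.2   50. ]
[ 385.8 -249.3   50. ]
[ 597.7 -289.3   50. ]
[ 472.13171683 -370.23719386   50.        ]
```

```bash
python3 -m crank '[[[0.9,-0.1,0],[0,0,0]],[[1,0,0],[0,0,0]],[[1,0,0],[0,0,0]],[[1,0,0],[0,0,0]],[[0.9,0,0],[0,0,0]],[[0.5,0,0],[0,0,0]],[[0.3,0,0],[0,0,0]],[[0.25,0,0],[0,0,0]],[[0,0,0],[0,0,0]],[[0,0,0],[0,0,0]],[[0,0,0],[0,0,0]]]'; python3 plan.py 461 -417 12.5 79
```

```text
time_s: 9.8
tcp_pos: [461.9, -417.4, 15.0]
orientation: [[0.002, 0.191, 0.982], [-0.001, 0.982, -0.191], [-1.0, -0.001, 0.002]]
ft_force: [0.2, -0.6, -0.8]
gripper_width: 31.6
t 9.8 p [ 461.9 -417.4   15. ] a 79.0 w 31.6 turn wx 0.0 shift [ 0.08  0.01 -0.03] toolx [ 0.0016 -0.001  -1.    ]
```

```bash
python3 -m crank '[[[0.09,0,0],[0,0,0]],[[0,0,0],[0,0,0]],[[0,0,0],[0,0,0]]]'; python3 -m crank '[[[0,0,0],[0,0,0]],[[0,0,0],[0,0,0]],[[0,0,0],[0,0,0]],[[0,0,0],[0,0,0]],[[-0.3,0,0],[0,0,0]],[[-0.7,0,0],[0,0,0]],[[-1,0,0],[0,0,0]],[[-1,0,0],[0,0,0]],[[-1,0,0],[0,0,0]],[[-1,0,0],[0,0,0]],[[-0.8,0,0],[0,0,0]]]' 0.62
python3 - <<'E'
from h import *
snap('wrist','w4')
E
python3 plan.py 485 181 180 101.5
```

```text
time_s: 10.1
tcp_pos: [462.2, -417.6, 12.7]
orientation: [[0.002, 0.19, 0.982], [-0.002, 0.982, -0.19], [-1.0, -0.001, 0.002]]
ft_force: [-0.2, 1.1, 5.2]
gripper_width: 31.1
time_s: 11.2
tcp_pos: [461.5, -417.3, 188.1]
orientation: [[0.002, 0.191, 0.982], [-0.001, 0.982, -0.191], [-1.0, -0.001, 0.002]]
ft_force: [-0.1, -0.2, 0.1]
gripper_width: 53.0
t 11.25 p [ 462.3 -418.4  192.8] a 79.0 w 53.1 turn wx -2.81 shift [ 0.43 19.43  4.72] toolx [ 0.0062 -0.0056 -1.    ]
```

View pics/w4.png

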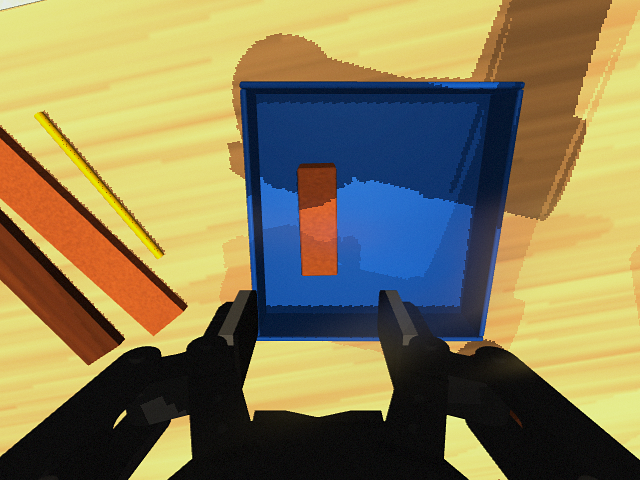

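Red lies flat in the tote at (318,220). Next is pale.

```bash
python3 -m crank '[[[0,0,0],[-0.94,0,0]],[[0,0,0],[-0.94,0,0]],[[0,0,0],[-0.93,0,0]],[[0,0.98,0.24],[0,0,0]],[[0,0.98,0.24],[0,0,0]],[[0,0.98,0.24],[0,0,0]],[[0,0.98,0.24],[0,0,0]],[[0,0.98,0.24],[0,0,0]],[[0,0.98,0.24],[0,0,0]],[[0,0.98,0.24],[0,0,0]],[[0,0.98,0.24],[0,0,0]],[[0,0.98,0.24],[0,0,0]],[[0,0.98,0.24],[0,0,0]],[[0,0.98,0.24],[0,0,0]],[[0,0.98,0.24],[0,0,0]],[[0,0.98,0.24],[0,0,0]],[[0,0.98,0.24],[0,0,0]],[[0,0.98,0.24],[0,0,0]],[[0,0.98,0.24],[0,0,0]],[[0,0.98,0.24],[0,0,0]]]';  python3 -m crank '[[[0,0.98,0.24],[0,0,0]],[[0,0.98,0.24],[0,0,0]],[[0,0.78,0.1],[0,0,0]],[[0.5,0,0],[0,0,0]],[[0,0,0],[0,0,0]],[[0,0,0],[0,0,0]]]'; python3 plan.py 485 181 36 101.5;  python3 - <<'E'
from h import *
snap('wrist','w5')
E
```

```text
time_s: 13.25
tcp_pos: [481.6, 98.4, 185.8]
orientation: [[0.001, -0.199, 0.98], [0.001, 0.98, 0.199], [-1.0, 0.0, 0.001]]
ft_force: [-0.1, -0.2, -0.2]
gripper_width: 53.0
time_s: 13.85
tcp_pos: [482.2, 180.4, 170.0]
orientation: [[-0.001, -0.199, 0.98], [-0.001, 0.98, 0.199], [-1.0, -0.001, -0.001]]
ft_force: [-0.5, -0.2, -0.1]
gripper_width: 52.9
t 13.85 p [482.2 180.4 170. ] a 101.5 w 52.9 turn wx -0.0 shift [4.47 0.   0.09] toolx [-5.e-04 -7.e-04 -1.e+00]
```

View pics/w5.png

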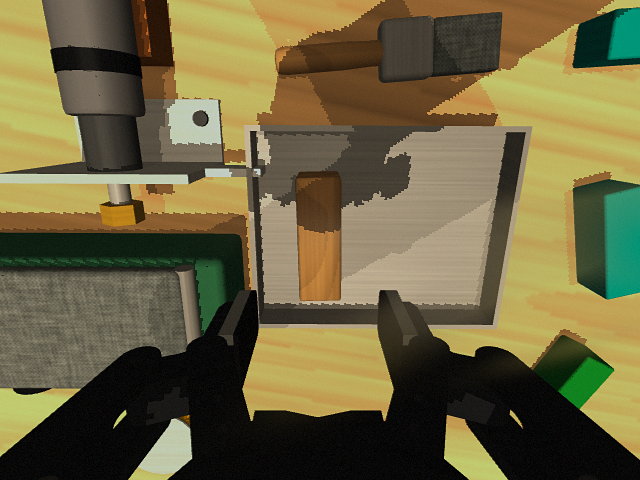

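Pale is centred at u≈319. I descend and grip.

```bash
python3 -m crank '[[[0.9,0.02,0.09],[0,0,0]],[[0.95,0,0],[0,0,0]],[[0.9,0,0],[0,0,0]],[[0.7,0,0],[0,0,0]],[[0.5,0,0],[0,0,0]],[[0.3,0,0],[0,0,0]],[[0.2,0,0],[0,0,0]],[[0,0,0],[0,0,0]],[[0,0,0],[0,0,0]]]'; python3 plan.py 485 181 36 101.5; python3 -m crank '[[[0,0,0],[0,0,0]],[[0,0,0],[0,0,0]],[[0,0,0],[0,0,0]],[[0,0,0],[0,0,0]],[[0,0,0],[0,0,0]],[[0,0,0],[0,0,0]],[[0,0,0],[0,0,0]],[[-0.3,0,0],[0,0,0]],[[-0.7,0,0],[0,0,0]],[[-1,0,0],[0,0,0]],[[-1,0,0],[0,0,0]],[[-1,0,0],[0,0,0]],[[-1,0,0],[0,0,0]]]' 0.1 45; python3 plan.py 480 -322 190 79
```

```text
time_s: 14.8
tcp_pos: [485.4, 182.6, 37.6]
orientation: [[0.001, -0.199, 0.98], [0.001, 0.98, 0.199], [-1.0, 0.0, 0.001]]
ft_force: [-1.1, 0.3, 0.0]
gripper_width: 53.3
t 14.8 p [485.4 182.6  37.6] a 101.5 w 53.3 turn wx -0.0 shift [ 0.05 -0.05 -0.02] toolx [ 1.2e-03  7.0e-04 -1.0e+00]
time_s: 16.1
tcp_pos: [484.4, 182.0, 187.6]
orientation: [[-0.001, -0.199, 0.98], [-0.0, 0.98, 0.199], [-1.0, -0.0, -0.001]]
ft_force: [0.1, 0.3, -0.6]
gripper_width: 31.3
t 16.1 p [484.4 182.  187.6] a 101.5 w 31.3 turn wx 2.81 shift [ -0.08 -16.52   3.06] toolx [-1.1e-03 -3.0e-04 -1.0e+00]
```

```bash
python3 -m crank '[[[0,0,0],[0.94,0,0]],[[0,0,0],[0.94,0,0]],[[0,0,0],[0.93,0,0]],[[0,-0.97,0.18],[0,0,0]],[[0,-0.97,0.18],[0,0,0]],[[0,-0.97,0.18],[0,0,0]],[[0,-0.97,0.18],[0,0,0]],[[0,-0.97,0.18],[0,0,0]],[[0,-0.97,0.18],[0,0,0]],[[0,-0.97,0.18],[0,0,0]],[[0,-0.97,0.18],[0,0,0]],[[0,-0.97,0.18],[0,0,0]],[[0,-0.97,0.18],[0,0,0]],[[0,-0.97,0.18],[0,0,0]],[[0,-0.97,0.18],[0,0,0]],[[0,-0.97,0.18],[0,0,0]],[[0,-0.97,0.18],[0,0,0]],[[0,-0.97,0.18],[0,0,0]],[[0,-0.97,0.18],[0,0,0]],[[0,-0.97,0.18],[0,0,0]]]';  python3 -m crank '[[[0,0,0],[0,0,0]],[[0,0,0],[0,0,0]],[[0,0,0],[0,0,0]]]'; python3 plan.py 480 -322 13 79;  python3 - <<'E'
from h import *
snap('wrist','w6')
E
```

```text
time_s: 18.1
tcp_pos: [480.2, -321.8, 186.2]
orientation: [[-0.001, 0.191, 0.982], [0.001, 0.982, -0.191], [-1.0, 0.001, -0.001]]
ft_force: [0.8, -0.5, -0.5]
gripper_width: 31.3
time_s: 18.4
tcp_pos: [480.7, -320.2, 186.4]
orientation: [[-0.0, 0.19, 0.982], [0.0, 0.982, -0.19], [-1.0, 0.0, -0.001]]
ft_force: [-0.1, -0.4, -0.8]
gripper_width: 31.3
t 18.4 p [ 480.7 -320.2  186.4] a 79.0 w 31.3 turn wx 0.0 shift [ 5.78 -0.06 -0.01] toolx [-5.e-04  5.e-04 -1.e+00]
```

View pics/w6.png

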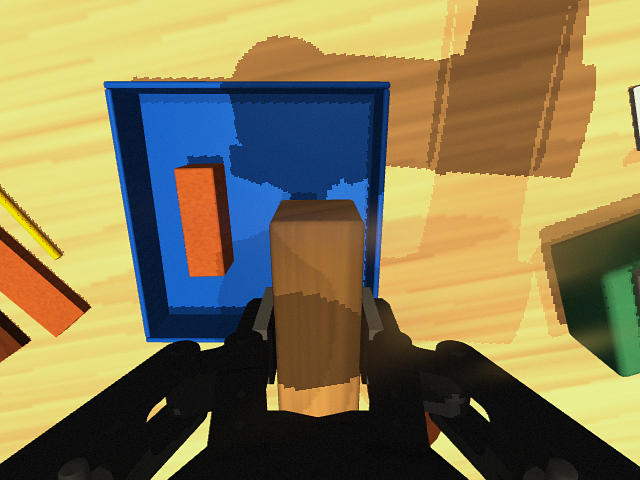

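Pale is held above the free right half of the tote, with red at (203,222). I set it down.

```bash
python3 -m crank '[[[0.9,-0.06,0],[0,0,0]],[[1,0,0],[0,0,0]],[[1,0,0],[0,0,0]],[[1,0,0],[0,0,0]],[[0.8,0,0],[0,0,0]],[[0.5,0,0],[0,0,0]],[[0.3,0,0],[0,0,0]],[[0.28,0,0],[0,0,0]],[[0,0,0],[0,0,0]],[[0,0,0],[0,0,0]],[[0,0,0],[0,0,0]]]'; python3 plan.py 480 -322 13 79
```

```text
time_s: 19.55
tcp_pos: [480.8, -322.7, 14.0]
orientation: [[0.001, 0.191, 0.982], [-0.0, 0.982, -0.191], [-1.0, -0.0, 0.001]]
ft_force: [-0.7, 0.5, -1.1]
gripper_width: 31.2
t 19.55 p [ 480.8 -322.7   14. ] a 79.0 w 31.2 turn wx 0.0 shift [ 0.03  0.02 -0.03] toolx [ 1.e-03 -3.e-04 -1.e+00]
```

```bash
python3 -m crank '[[[0.05,0,0],[0,0,0]],[[0,0,0],[0,0,0]],[[0,0,0],[0,0,0]]]'; python3 -m crank '[[[0,0,0],[0,0,0]],[[0,0,0],[0,0,0]],[[0,0,0],[0,0,0]],[[0,0,0],[0,0,0]],[[-0.3,0,0],[0,0,0]],[[-0.7,0,0],[0,0,0]],[[-1,0,0],[0,0,0]],[[-1,0,0],[0,0,0]],[[-1,0,0],[0,0,0]],[[-1,0,0],[0,0,0]],[[-1,0,0],[0,0,0]],[[0,0,0],[0,0,0]]]' 0.62
python3 - <<'E'
from h import *
snap('wrist','w7')
E
python3 plan.py 490 37 190 101.2
```

```text
time_s: 19.85
tcp_pos: [480.9, -322.8, 12.7]
orientation: [[0.001, 0.19, 0.982], [-0.001, 0.982, -0.19], [-1.0, -0.0, 0.001]]
ft_force: [-1.1, 1.8, 4.0]
gripper_width: 31.4
time_s: 21.05
tcp_pos: [481.9, -323.8, 198.1]
orientation: [[0.008, 0.191, 0.982], [-0.004, 0.982, -0.191], [-1.0, -0.003, 0.009]]
ft_force: [0.5, -0.6, 1.1]
gripper_width: 53.0
t 21.1 p [ 481.3 -323.1  195.2] a 79.0 w 52.8 turn wx -2.77 shift [ 0.17 11.72  2.61] toolx [ 0.005 -0.002 -1.   ]
```

View pics/w7.png

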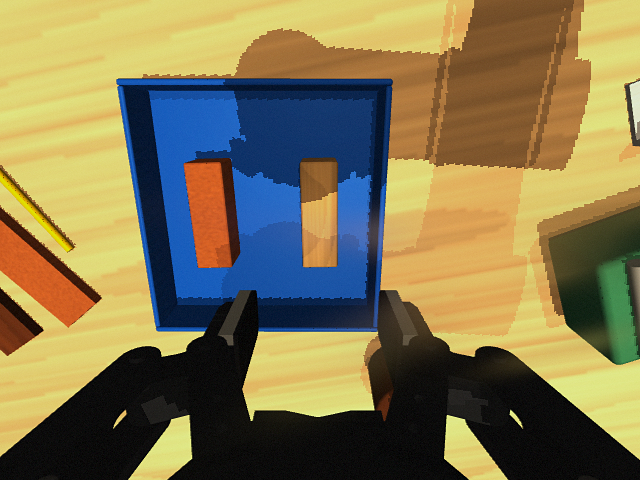

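Both blocks lie in the tote (red (210,215), pale (319,213)). Now I move above the bolt.

```bash
python3 -m crank '[[[0,0,0],[-0.92,0,0]],[[0,0,0],[-0.92,0,0]],[[0,0,0],[-0.93,0,0]],[[0,0.98,0.22],[0,0,0]],[[0,0.98,0.22],[0,0,0]],[[0,0.98,0.22],[0,0,0]],[[0,0.98,0.22],[0,0,0]],[[0,0.98,0.22],[0,0,0]],[[0,0.98,0.22],[0,0,0]],[[0,0.98,0.22],[0,0,0]],[[0,0.98,0.22],[0,0,0]],[[0,0.98,0.22],[0,0,0]],[[0,0.98,0.22],[0,0,0]],[[0,0.98,0.22],[0,0,0]],[[0,0.92,0.19],[0,0,0]],[[0,0,0],[0,0,0]],[[0,0,0],[0,0,0]],[[0,0,0],[0,0,0]]]' 0.75
python3 - <<'E'
from h import *
snap('wrist','w8')
E
python3 plan.py 490 37 43 101.2
```

```text
time_s: 22.9
tcp_pos: [489.0, 36.5, 191.3]
orientation: [[-0.001, -0.193, 0.981], [-0.0, 0.981, 0.193], [-1.0, -0.0, -0.001]]
ft_force: [-0.6, -0.2, 0.1]
gripper_width: 63.7
t 22.95 p [489.1  36.3 191.5] a 101.1 w 63.9 turn wx -0.01 shift [4.95 0.02 0.03] toolx [-5.e-04 -2.e-04 -1.e+00]
```

View pics/w8.png

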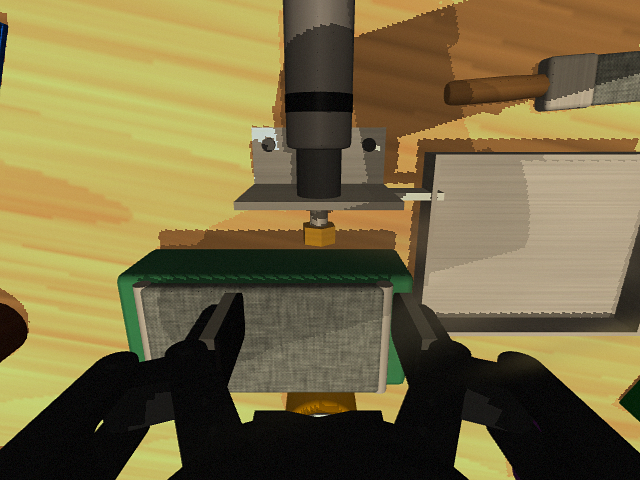

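Run:
```python
from h import *
crop('w8',220,120,460,300,3.3,'w8c')
c=load('w8'); print(-c['R'].T@c['t'])
```

```text
[413.78081693  22.33763884 334.14576995]
```

View pics/w8c.png

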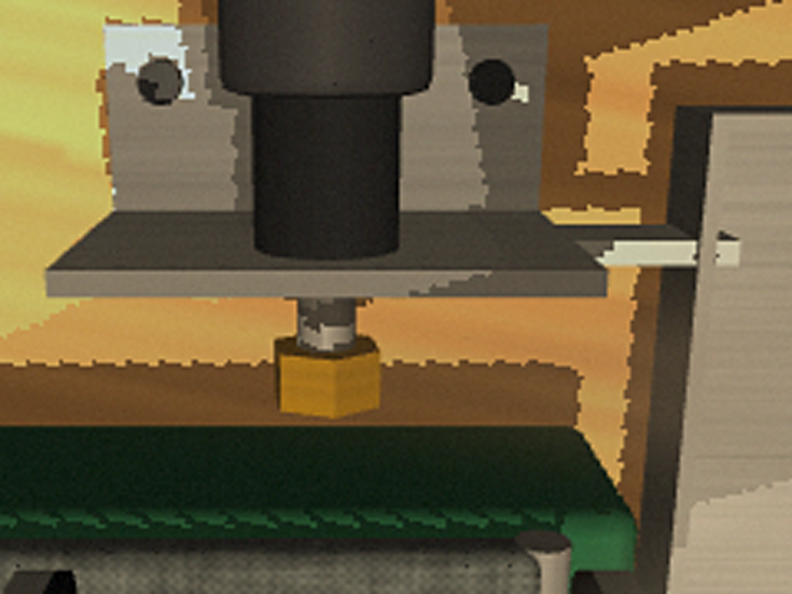

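Run:
```python
from h import *
c=load('w8')
def q(u,v,z): return ray(c,220+u/3.3,120+v/3.3,z)
a,b,d,e=q(48,269,90),q(606,269,90),q(606,296,90),q(48,296,90)
print(a,b,d,e,np.linalg.norm(a-b),np.linalg.norm(a-e))
m=(a+b+d+e)/4
v=(b-a)/np.linalg.norm(b-a); ax=np.array([v[1],-v[0],0]); print('yaw',np.degrees(np.arctan2(ax[1],ax[0])),'plate mid',m)
o=m-3*ax; print('head',o+31*ax, 'head meas (top, x24..38 corner z76)',q(338,340,75),q(338,415,75))
print('sander front x60',q(300,510,90))
hc=o+31*ax
hc[2]=62
for dx in(-7,7):
  for s in(0,1): 
    X=hc+dx*ax; X[2]=62+13.8*s; pp=proj(c,X); print(dx,s,((pp-[220,120])*3.3).round())
```

```text
[473.85455498 -25.37592989  90.        ] [450.87070001  91.04535259  90.        ] [456.54705063  92.59921388  90.        ] [479.69471884 -24.64280863  90.        ] 118.66833024721069 5.885998702985095
yaw 11.167708201218254 plate mid [465.24175612  33.40645699  90.        ]
head [492.71156127  38.82953775  90.        ] head meas (top, x24..38 corner z76) [481.11478331  39.19965196  75.        ] [498.95599351  42.7951492   75.        ]
sander front x60 [517.98879479  37.64668358  90.        ]
-7 0 [326. 343.]
-7 1 [327. 359.]
7 0 [326. 398.]
7 1 [327. 417.]
```

```bash
python3 plan.py 492 38 95 101.2; python3 -m crank '[[[0.7,0.06,0.1],[0,0,0]],[[0.9,0,0],[0,0,0]],[[0.8,0,0],[0,0,0]],[[0.5,0,0],[0,0,0]],[[0.3,0,0],[0,0,0]],[[0,0,0],[0,0,0]],[[0,0,0],[0,0,0]],[[0,0,0],[0,0,0]]]' 0.65; python3 plan.py 492 38 42 101.2;  python3 - <<'E'
from h import *
snap('wrist','w9'); snap('scene','s9'); crop('s9',220,130,460,330,3,'s9c')
E
```

```text
t 22.95 p [489.1  36.3 191.5] a 101.1 w 63.9 turn wx -0.01 shift [3.22 0.04 0.11] toolx [-5.e-04 -2.e-04 -1.e+00]
time_s: 23.75
tcp_pos: [492.5, 39.4, 97.0]
orientation: [[0.002, -0.194, 0.981], [0.001, 0.981, 0.194], [-1.0, 0.0, 0.002]]
ft_force: [0.0, -0.1, -1.1]
gripper_width: 55.8
t 23.75 p [492.5  39.4  97. ] a 101.2 w 55.8 turn wx -0.0 shift [ 1.83 -0.04 -0.03] toolx [ 1.9e-03  6.0e-04 -1.0e+00]
```

View pics/w9.png

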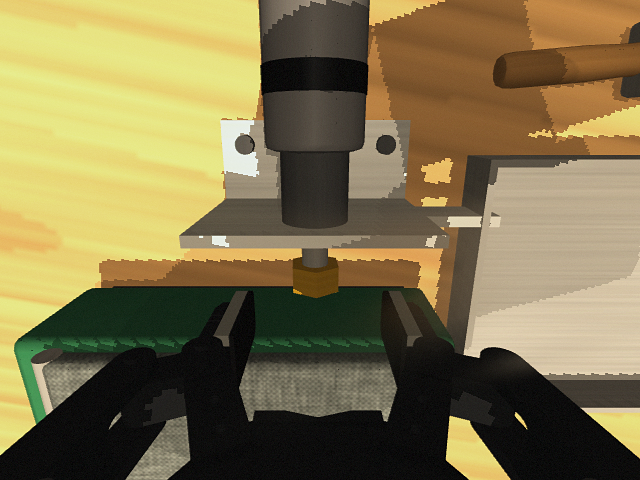

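View pics/s9c.png

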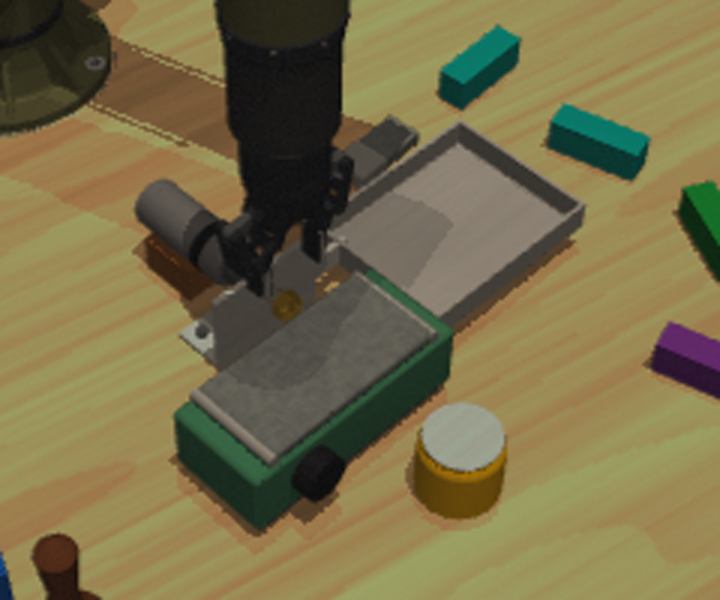

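In the wrist view the head is at (315,280), midway between the pads (250, 388). In the scene view the fingers stand over the gap and the head shows at crop (287,305). I descend.

```bash
python3 -m crank '[[[0.4,-0.04,0],[0,0,0]],[[0.4,0,0],[0,0,0]],[[0.4,0,0],[0,0,0]],[[0.35,0,0],[0,0,0]],[[0.28,0,0],[0,0,0]],[[0,0,0],[0,0,0]],[[0,0,0],[0,0,0]],[[0,0,0],[0,0,0]]]'; python3 plan.py 492 38 42 101.2;  python3 - <<'E'
from h import *
snap('wrist','w10'); print(arm.get_obs()['ft_force'])
E
```

```text
time_s: 24.65
tcp_pos: [492.4, 38.2, 41.4]
orientation: [[0.001, -0.194, 0.981], [0.0, 0.981, 0.194], [-1.0, 0.0, 0.001]]
ft_force: [-0.7, -0.1, 0.4]
gripper_width: 55.7
t 24.65 p [492.4  38.2  41.4] a 101.2 w 55.7 turn wx -0.0 shift [-0.02 -0.01 -0.02] toolx [ 9.e-04  2.e-04 -1.e+00]
[-0.56595511  0.38382265  0.19641887]
```

View pics/w10.png

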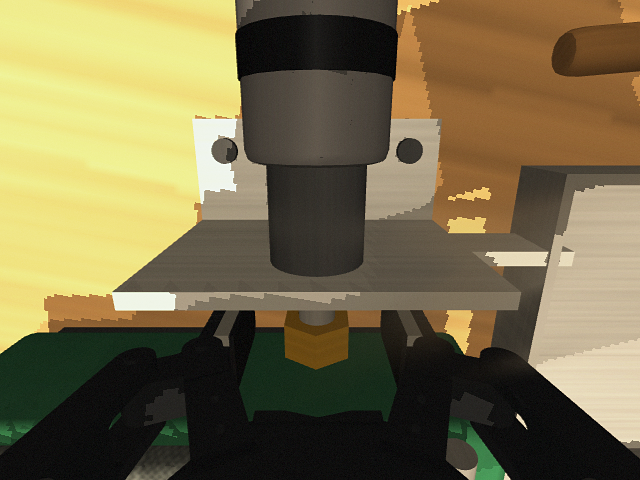

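The head (317,340) sits centred between the pads with its corner up, so the flats face the pads. I close.

```bash
python3 -m crank '[[[0,0,0],[0,0,0]],[[0,0,0],[0,0,0]],[[0,0,0],[0,0,0]],[[0,0,0],[0,0,0]],[[0,0,0],[0,0,0]],[[0,0,0],[0,0,0]],[[0,0,0],[0,0,0]],[[0,0,0],[0,0,0]],[[0,0,0],[0,0,0]],[[0,0,0],[0,0,0]],[[0,0,0],[0,0,0]],[[0,0,0],[0,0,0]],[[0,0,0],[0,0,0]],[[0,0,0],[0,0,0]],[[0,0,0],[0,0,0]]]' 0.1 70; python3 plan.py 492 38 42 101.2;  python3 - <<'E'
from h import *
snap('wrist','w11'); o=arm.get_obs();print(o['ft_force'],o['moment'],o['gripper_width'])
E
```

```text
time_s: 26.2
tcp_pos: [492.3, 37.8, 41.4]
orientation: [[0.001, -0.194, 0.981], [-0.001, 0.981, 0.194], [-1.0, -0.001, 0.0]]
ft_force: [-0.6, -4.8, 4.5]
gripper_width: 22.6
t 26.2 p [492.3  37.8  41.4] a 101.2 w 22.6 turn wx -0.0 shift [-0.02  0.01 -0.01] toolx [ 5.e-04 -6.e-04 -1.e+00]
[-1.13908228 -4.216917    5.49225544] [-1.35836587  0.30529708  0.07907872] 23.131276859281083
```

View pics/w11.png

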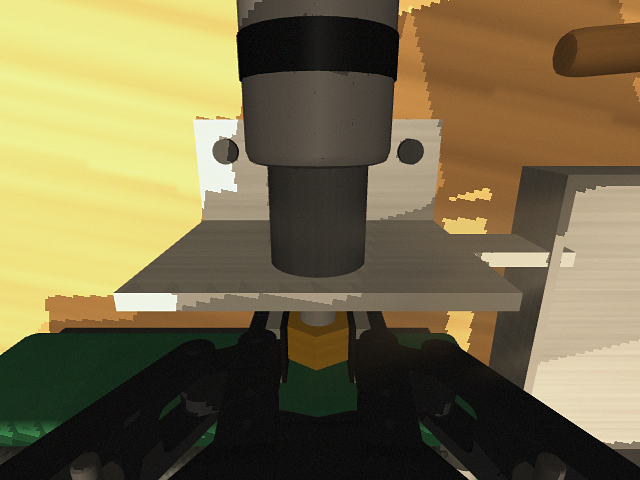

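Gripped with the head at (318,340), width ≈23 mm, which matches the 24 mm flats given the gripper reads about 0.6 mm low. I hold 2 s, then check for rotation and look at the blocks.

```bash
python3 -m crank '[[[0,0,0],[0,0,0]],[[0,0,0],[0,0,0]],[[0,0,0],[0,0,0]],[[0,0,0],[0,0,0]],[[0,0,0],[0,0,0]],[[0,0,0],[0,0,0]],[[0,0,0],[0,0,0]],[[0,0,0],[0,0,0]],[[0,0,0],[0,0,0]],[[0,0,0],[0,0,0]],[[0,0,0],[0,0,0]],[[0,0,0],[0,0,0]],[[0,0,0],[0,0,0]],[[0,0,0],[0,0,0]],[[0,0,0],[0,0,0]],[[0,0,0],[0,0,0]],[[0,0,0],[0,0,0]],[[0,0,0],[0,0,0]],[[0,0,0],[0,0,0]],[[0,0,0],[0,0,0]]]' 0.1 70
python3 - <<'E'
from h import *
snap('wrist','w12'); snap('scene','s12')
a=cv2.imread('pics/w11.png')[310:380,280:360];b=cv2.imread('pics/w12.png')[310:380,280:360]
cv2.imwrite('pics/cmp.png',cv2.resize(np.hstack([a,b]),None,fx=4.5,fy=4.5))
E
```

```text
time_s: 28.25
tcp_pos: [492.3, 37.8, 41.3]
orientation: [[0.001, -0.194, 0.981], [-0.001, 0.981, 0.194], [-1.0, -0.001, 0.0]]
ft_force: [-0.6, -3.9, 4.5]
gripper_width: 23.0
```

View pics/cmp.png

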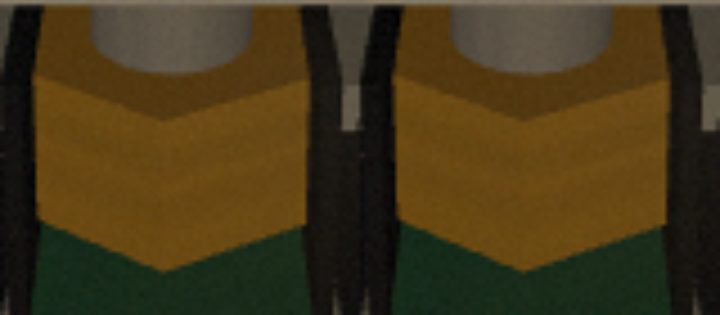

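View pics/s12.png

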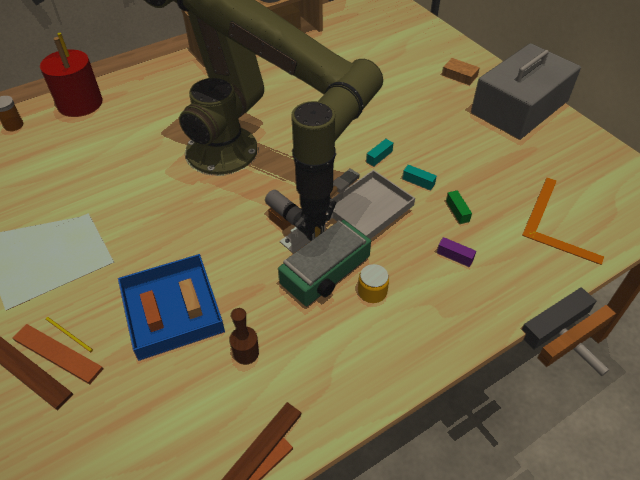

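The head shows no rotation over 2 s. The blocks lie in the tote at (151,310) and (190,298), and the tin, mallet and brush are unmoved. I hand in.

```bash
python3 -c "
from workcell import arm
print(arm.close_job())"
```

```text
the job is handed in; nothing more can be done
None
```

I set the red and pale blocks down flat in the blue tote. Then I reached into the gap, gripped the brass bolt head across two flats at 70 N, and handed the job in at about 28 s while still holding it; no verdict was reported.

**Bolt:** the gripper read 23 mm against 24 mm flats, and it read the 32 mm blocks about 0.6 mm low as well. The grasp point was within about 3 mm of the estimated head centre. Two wrist pictures 2 s apart showed no turning.

**Blocks and bystanders:** the last scene picture showed both blocks in the tote, and the tin and mallet where they were. The arm partly hides the brush in that picture. I went nowhere near it, and what shows of it looks unmoved.

**Disagreements:** the top and wrist cameras differed by up to about 4 mm in y for the blocks, and about 3 mm for the head. I used values between the two, and centring in the wrist view confirmed them. The wrist still read a steady side load of about 4 to 5 N while gripping, well below the limits.

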